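# Open the battery cover of an upturned kitchen scale

## Robot

A 7-joint arm with a two-finger parallel gripper is mounted at the origin on a cart in front of the work surface, level with it; the furniture and walls round the work are solid. World frame = base frame: x ahead of the robot, y to its left, z up, the work surface at z = 0. Lengths are in m, angles in rad, forces in N, time in s.
With the tool pointing down it reaches from about 0.425 to 0.95 m from the base axis. Payload 4.7 kg.
Tool frame: the origin (TCP) lies between the finger pads; the fingertips stand 25 mm ahead of it and the grasp point (between the pads) lies 6 mm ahead of it; z points along the fingers, y is the line along which they close (so a half turn about z gives the same grasp; the last joint's range is limited). The gripper opens to 85 mm and grips with 20 to 120 N. Pads are 22 mm wide; open, the fingers measure 114 mm over their backs; the gripper's body (76 mm by 85 mm) begins 54 mm behind the grasp point. The pads swing forward as they close: fully open they stand 13 mm farther back than shut.
Start: joints at [1.173, 0.469, -0.049, 1.532, 0.024, 1.141, -0.082], TCP at [0.243, -0.63, 0.256] pointing down, gripper open.
Joint ranges: [-2.59, 2.59], [-0.33, 1.99], [-1.39, 1.29], [0.1, 2.45], [-1.04, 4.18], [0.21, 1.99], [-2.66, 2.66]. Speed limits (rad/s): [2.57, 2.57, 3.14, 3.14, 3.14, 3.14, 3.14].

## Interface

Orientations are given as a 3x3 rotation matrix whose columns are the frame's x, y, z axes.
In Python, from rig import * gives the robot as it stands. Calls block until the motion is done:
- movep(position, orientation): joint-space move of the TCP to a pose.
- move_l(position, attitude=None, feed=0.15, until_force=None): straight line of the TCP; attitude=None keeps the orientation; feed is the mean speed in m/s. With until_force (N) it stops when the force on the tool has changed by that much, and returns True; else False.
- move_joints(angles): joint-space move.
- command_gripper(opening, newtons=None): finger opening in m; newtons is the grip in N (None keeps the last); returns when the fingers have stopped.
- sleep(seconds).
- inverse_kinematics(position, orientation): joint angles nearest the present ones, or None.
- sense(): the state.
- camera(name): name is "scene" or "top"; returns (picture, depth): 420x560x3 uint8, red, green, blue; 420x560 float32, m along the optical axis (not along the pixel's ray), 0 where there is no reading.
- camera_params(name): a dict with "K" (3x3 intrinsics, pixels), "dist" ([k1, k2, p1, p2, k3] as OpenCV has them; the pictures are not rectified), "position" and "rotation" of the camera in the world. Camera axes: x right, y down, z forward; pixel columns grow to the right and rows downward; lengths in m; the calibration is good to about 2 mm. A picture is of the moment at which its call begins. camera_params takes no time and is no camera call.
A pose or a line that the arm cannot do raises Unreachable and nothing moves.
- finish_job(): hands the job in; it is judged then, once.
The state is a dict: "time_s": time; "joint_pos": joint angles; "qd": joint speeds; "joint_efforts": joint torques, N m; "position": TCP position; "tcp_rot": TCP orientation; "wrist_force": force on the tool from outside, world axes, zero at the start; "ft_torque": the same for the moment, N m; "finger_gap": finger opening in m; "gripper_force": force on a finger pad.
Only numpy, scipy, OpenCV 4.12 (cv2) and the standard library are available. Lean on these libraries where they do the work, as an engineer would, in place of code of your own. Each camera call takes 0.05 s, during which the arm holds its last target. There are 200 camera calls.

## Task

The kitchen scale lies upside down on the worktop and needs new batteries. Lift the stubby screwdriver off the turntable and with it (not with the fingers) turn both slotted captive screws a quarter turn to their stops, so that their cams swing outwards, clear of the corners of the battery cover; then slide the cover fully open. Finish with the screwdriver standing in its wooden block on the turntable again, and do not upset or push about the things standing around.

Things in the scene. Friction and masses are not known exactly. Their poses are not given: they have to be found in the camera images.
- scale: upside-down scale, fixed: steel pan 180 x 220 x 6 mm, on it a grey casing 168 (x) x 206 (y) mm whose upturned underside is 46 mm above the worktop. Origin: centre, on the worktop; z up. Rubber feet 22 mm across, 13 mm high on the underside at x +-68, y +-86 mm. Rails along y beside the cover: 7 mm high, outer faces at x +-41 mm, y -60 to 84 with a gap from 15 to 54 mm
- cover (a joint): sliding aluminium battery cover, 70 (x) x 84 (y) mm, its top 4.5 mm above the scale's underside: metres it has slid along the scale's +y, 0 shut, 0.054 fully open. Shut, it spans y -60 to 24 mm of the scale. Barred while either screw's cam stands before its +y corners
- cover_lip (a point): middle of the outer (-y) face of the upturned lip at the cover's -y end, 7 mm above the scale's underside; moves with the cover, axes as the scale's. Lip 44 mm wide (x), 3 mm thick, its top 14 mm above the underside. Pushing it towards the scale's +y opens the cover
- screw_left: stiff captive slotted screw at x -47, y 37.5 mm of the scale (left, seen the way the cover opens). Origin: on its axis on the slot's floor, 52.5 mm above the worktop; x along the slot; z up. Locked: x along the scale's x; undone (stop): quarter turn CLOCKWISE from above. Head 22 mm across, top at 58 mm; slot 5.2 mm wide, 5.5 deep, flared to 10. Below it a quarter-round cam, radius 17
- screw_right: the mirror-image captive screw at x +47, y 37.5 mm of the scale (right), same sizes and origin. Locked: its x along the scale's x, its cam in front of the corner of the cover; undone, at its stop: a quarter turn ANTICLOCKWISE seen from above, slot along the scale's y, cam on the outer side
- driver: stubby flat screwdriver, 104 mm long, 0.11 kg, standing blade down in the block, loose. Origin: middle of the blade's tip edge; z up the handle, x along the blade's width. Blade 14 (x) x 2.6 (y) mm, 12 mm long; shaft at most 13 mm thick; round guard 32 mm across from 46 to 51 mm above the tip; square handle 26 x 26 mm, flats facing x and y, from 51 to 104 mm
- turntable: round wooden turntable, 240 mm across, top 24 mm above the worktop, spins freely about its upright axis through its centre. Origin: centre, on the worktop; the driver's block is at x = 72 mm of its frame, condiments at 80, 180 and -82 degrees from x at 78 mm radius.
- block_hole (a point): centre of the mouth of the hole in the wooden block fixed on the turntable, 74 mm above the worktop. Block 50 x 50 x 50 mm; round upright hole 20 mm across, mouth flared to 25 mm, open down to the turntable's top. The driver stands in it with its guard resting on the block, blade tip 46 mm below this point.
- spice_a: spice jar, 41 mm across, 105 mm high, loose on the turntable; origin under its centre
- spice_b: spice jar, 41 mm across, 105 mm high, loose on the turntable; origin under its centre
- pepper_mill: wooden pepper mill, 58 mm across, 170 mm high, loose on the turntable, across from the block; origin under its centre
- lemon: lemon, 78 x 55 x 56 mm, loose on the worktop; origin under its centre
- mug: white mug, 86 mm across, 101 mm high, handle along its y to 119 mm in all, loose; origin under its middle
- garlic: garlic bulb, 60 x 57 x 58 mm, loose; origin under its centre
- tin: small food tin, 75 mm across, 58 mm high, loose; origin under its centre

How it is judged:
On the way, in this order (a step that is already met when the one before it is completed fails the run):
1. both screws are turned a quarter turn, to their stops (angle between the x axis of each of screw_left, screw_right and the x axis of scale, either way round above 1.3 rad), for 0.2 s.
2. the cover is slid fully open (value of joint cover above 0.047 m), for 0.2 s.
At the end, for the whole second after the job is handed in: both screws are turned by at least 1.3 rad of their quarter turn, the cover is open by at least 47 of its 54 mm, and the driver stands at rest in the hole of its block, upright within 0.1 rad, tip within 8 mm of the hole's axis, guard down on the block within 4 mm (all of step 1 and value of joint cover above 0.047 m and horizontal distance between driver and block_hole below 0.008 m and angle between driver's own z axis and vertical below 0.1 rad and z of driver in the frame of block_hole between -0.05 and -0.042 m and linear speed of driver below 0.03 m/s); the robot touches nothing.
It fails at once if a screw is turned with the fingers (contact force between the fingers and screw_left above 2 N or contact force between the fingers and screw_right above 2 N).
It fails at once if lemon, mug, garlic or tin is pushed by more than 20 mm (distance of any of lemon, mug, garlic, tin from where it was at the start of the episode above 0.02 m).
It fails at once if a spice jar or the pepper mill on the turntable is tipped by more than 0.35 rad or is no longer on the turntable (angle between any of spice_a, spice_b, pepper_mill's own z axis and vertical above 0.35 rad or horizontal distance between any of spice_a, spice_b, pepper_mill and turntable above 0.115 m).
It also fails if it takes over 67 s, if anything falls off the work surface, if the arm or the gripper's body presses on something with over 40 N, if the wrist force passes 120 N, or if a joint passes its speed limit or range.

## Working session

There is one attempt and no reset: what is moved stays moved. The work goes in short steps, each a Python script; the robot and the scene stay as the last script left them, time stands still between calls to the robot, and variables do not carry over. Pictures are saved under pics/ and viewed, at most 10 in all, crops included, and the job is handed in when it is done.

```bash
ls; mkdir -p pics; python3 - <<'E'
from rig import *
import cv2, numpy as np
for n in ("scene","top"):
    p,d=camera(n); cv2.imwrite(f"pics/{n}0.png",p[:,:,::-1]); np.save(f"pics/{n}0.npy",d)
    print(n,camera_params(n))
s=sense(); print(s["time_s"],s["tcp_rot"],s["finger_gap"])
E
```

```text
pics
scene {'K': array([[517.58566204,   0.        , 265.86814681],
       [  0.        , 517.58566204, 212.33476957],
       [  0.        ,   0.        ,   1.        ]]), 'dist': array([-0.19761398,  0.        ,  0.        ,  0.        ,  0.        ]), 'position': array([-0.16614246,  0.4514863 ,  1.10204313]), 'rotation': array([[-0.4773834 , -0.66314933,  0.57648769],
       [-0.87856727,  0.34903704, -0.32602561],
       [ 0.01498811, -0.66212243, -0.74924578]])}
top {'K': array([[399.96790108,   0.        , 275.25470845],
       [  0.        , 399.96790108, 207.60588204],
       [  0.        ,   0.        ,   1.        ]]), 'dist': array([-0.10597638,  0.        ,  0.        ,  0.        ,  0.        ]), 'position': array([ 0.4326575 , -0.01126047,  1.10177777]), 'rotation': array([[ 0.00642867, -0.98694483,  0.16093036],
       [-0.99983167, -0.00910958, -0.01592654],
       [ 0.01718463, -0.16080089, -0.98683725]])}
0.1 [[ 9.32761639e-01  3.60492991e-01 -7.26986234e-04]
 [ 3.60493715e-01 -9.32760175e-01  1.65456195e-03]
 [-8.16458210e-05 -1.80538589e-03 -9.99998367e-01]] 0.0853187603338493
```

View pics/top0.png

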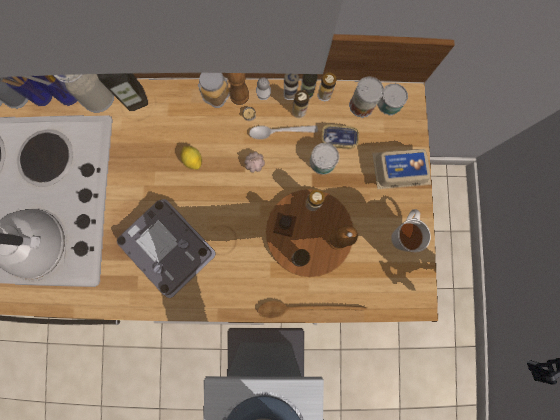

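View pics/scene0.png

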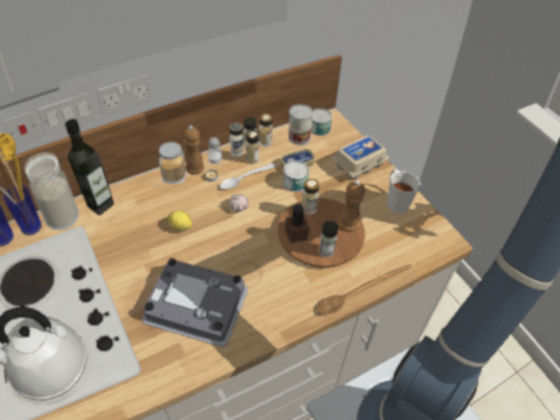

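The top picture shows the scale at about (167,248), the turntable at (309,232) with the block and driver at (286,224), and the lemon, garlic, tin and mug well clear. I'll crop in on the two areas.

```bash
python3 - <<'E'
import cv2, numpy as np
a=cv2.imread("pics/top0.png")
c1=cv2.resize(a[190:306,107:227],None,fx=5,fy=5,interpolation=cv2.INTER_CUBIC)
cv2.imwrite("pics/c1.png",c1)
c2=cv2.resize(a[180:280,250:370],None,fx=5,fy=5,interpolation=cv2.INTER_CUBIC)
cv2.imwrite("pics/c2.png",c2)
E
cat > h.py <<'E'
from rig import *
import numpy as np, cv2
def ray(name,uv):
    P=camera_params(name)
    u=cv2.undistortPoints(np.array(uv,float).reshape(-1,1,2),P["K"],P["dist"]).reshape(-1,2)
    r=np.c_[u,np.ones(len(u))]@P["rotation"].T
    return P["position"],r
def atz(name,uv,z):
    p,r=ray(name,uv); z=np.broadcast_to(z,len(r))
    return p+r*((z-p[2])/r[:,2])[:,None]
def proj(name,X):
    P=camera_params(name); R=P["rotation"].T
    return cv2.projectPoints(np.array(X,float).reshape(-1,1,3),cv2.Rodrigues(R)[0],-R@P["position"],P["K"],P["dist"])[0].reshape(-1,2)
E
```

```text
(no output)
```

View pics/c1.png

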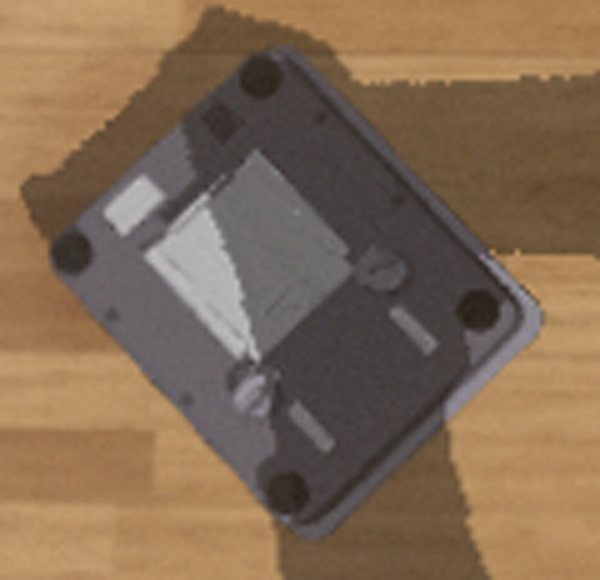

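View pics/c2.png

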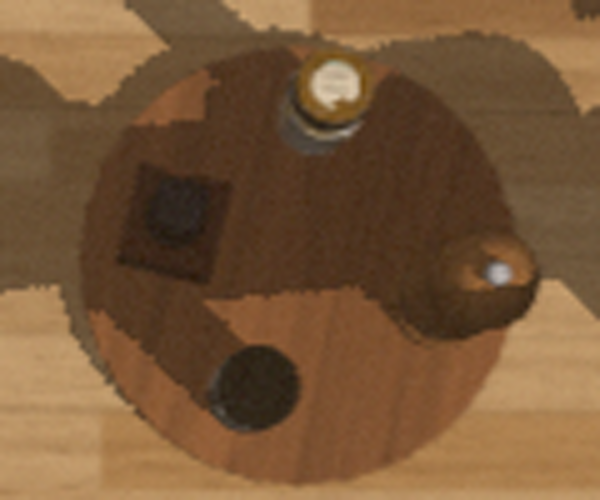

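Crop 1 shows the scale's feet at (260,75), (70,250), (480,310) and (287,492). Screw_left is at (382,270) and screw_right at (252,390), and the cover opens to the lower right. In crop 2 the block's top is centred near (175,222) with the driver handle at (180,208), and the jars are at (333,90) and (258,388).

```bash
cat >> h.py <<'E'
def cloud(name,d,box):
    P=camera_params(name); u0,v0,u1,v1=box
    uu,vv=np.meshgrid(np.arange(u0,u1),np.arange(v0,v1))
    z=d[v0:v1,u0:u1].ravel(); uv=np.c_[uu.ravel(),vv.ravel()].astype(float)
    p,r=ray(name,uv); X=p+r*z[:,None]; return X[z>0],uv[z>0]
E
python3 - <<'E'
from h import *
from scipy.optimize import least_squares
f=lambda p,ox,oy:[((x+.5)/5-.5+ox,(y+.5)/5-.5+oy) for x,y in p]
px=f([(260,75),(70,250),(480,310),(287,492),(382,270),(252,390)],107,190)
M=np.array([[-68,-86,59],[68,-86,59],[-68,86,59],[68,86,59],[-47,37.5,58],[47,37.5,58]])/1e3
W=lambda q:np.c_[q[0]+np.cos(q[2])*M[:,0]-np.sin(q[2])*M[:,1],q[1]+np.sin(q[2])*M[:,0]+np.cos(q[2])*M[:,1],M[:,2]]
s=least_squares(lambda q:(proj("top",W(q))-px).ravel(),[.4,.25,2.4])
print("scale",s.x,"res px",s.fun.reshape(-1,2).round(2).tolist())
print("in scene",proj("scene",W(s.x)).round(1).tolist())
tt=atz("top",f([(80,265),(520,265),(300,45),(300,485)],250,180),.024); print("tt",tt,tt.mean(0))
blk=atz("top",f([(140,163),(232,182),(210,283),(118,262)],250,180),.074); print("blk",blk,blk.mean(0))
for n,box in (("top",(270,200,305,240)),("scene",(280,195,315,245))):
    d=np.load(f"pics/{n}0.npy"); X,uv=cloud(n,d,box)
    print(n,"zmax",np.percentile(X[:,2],[50,90,98,100]))
    for lo,hi in((.12,.145),(.068,.082)):
        k=(X[:,2]>lo)&(X[:,2]<hi); Y=X[k]
        if len(Y)>4: print(n,lo,len(Y),Y.mean(0),"rect",cv2.minAreaRect((Y[:,:2]*1000).astype(np.float32)),"px",uv[k].min(0),uv[k].max(0))
d=np.load("pics/top0.npy");X,uv=cloud("top",d,(100,190,240,305)); k=(X[:,2]>.035)&(X[:,2]<.055);print("underside z",np.median(X[k,2]))
a=cv2.imread("pics/top0.png")[195:240,268:308]; b=cv2.imread("pics/scene0.png")[190:245,270:325]
e=lambda i:np.clip(cv2.resize(i,(400,400),interpolation=cv2.INTER_CUBIC).astype(float)*2.5,0,255).astype(np.uint8)
cv2.imwrite("pics/c3.png",np.hstack([e(a),e(b)]))
E
```

```text
scale [0.49961624 0.27020609 2.34610224] res px [[0.02, -0.26], [-0.02, 0.04], [-0.52, -0.28], [-0.44, -0.21], [0.75, -0.13], [0.22, 0.84]]
in scene [[171.3, 259.4], [148.4, 303.6], [236.2, 277.0], [216.7, 323.9], [214.5, 279.0], [200.3, 310.9]]
tt [[ 0.53972277 -0.00299313  0.024     ]
 [ 0.54139612 -0.24257104  0.024     ]
 [ 0.66241888 -0.1230791   0.024     ]
 [ 0.42261536 -0.12157134  0.024     ]] [ 0.54153828 -0.12255365  0.024     ]
blk [[ 0.58822152 -0.0340225   0.074     ]
 [ 0.57866468 -0.08189715  0.074     ]
 [ 0.52597886 -0.07046391  0.074     ]
 [ 0.53647237 -0.02295776  0.074     ]] [ 0.55733436 -0.05233533  0.074     ]
top zmax [0.02509616 0.07800204 0.13252212 0.1362727 ]
top 0.12 107 [ 0.55857489 -0.05231786  0.13111222] rect ((558.7709350585938, -52.41792678833008), (25.17170524597168, 24.97602081298828), 74.6856460571289) px [280. 215.] [291. 226.]
top 0.068 246 [ 0.55707724 -0.05202612  0.07442093] rect ((559.5708618164062, -52.918800354003906), (49.72133255004883, 50.53102111816406), 76.50035095214844) px [274. 212.] [296. 234.]
scene zmax [0.02841178 0.09827892 0.12983138 0.13368172]
scene 0.12 97 [ 0.55401854 -0.04801348  0.12824515] rect ((556.3590087890625, -49.79887390136719), (25.479164123535156, 27.941747665405273), 74.57813262939453) px [292. 205.] [303. 215.]
scene 0.068 259 [ 0.56200252 -0.05955396  0.07343378] rect ((579.8626098632812, -70.12506103515625), (65.306396484375, 129.6179962158203), 48.42481994628906) px [285. 195.] [314. 232.]
underside z 0.04674311331174097
```

View pics/c3.png

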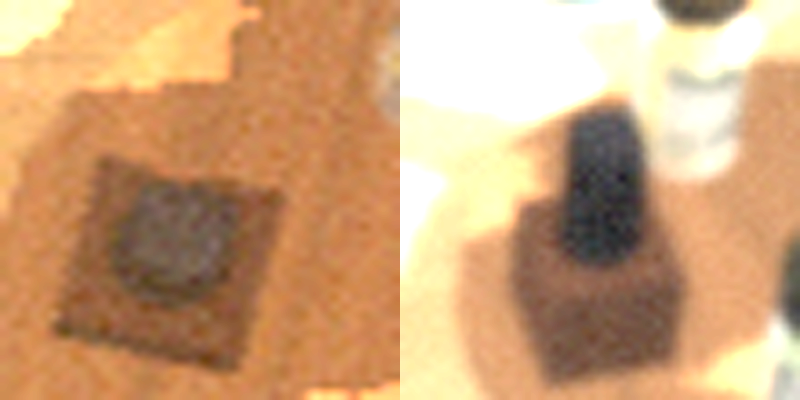

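Crop 3 shows the square handle (top camera, about (170,240)) roughly lined up with the block's edges. Next I'll refine the scale pose with both cameras, then grasp the driver.

```bash
cat >> h.py <<'E'
def Rt(deg):
    c,s=np.cos(np.radians(deg)),np.sin(np.radians(deg))
    return np.array([[-s,c,0],[c,s,0],[0,0,-1.]])
def st(tag=""):
    s=sense(); print(tag,round(s["time_s"],2),s["position"].round(4),"gap",round(s["finger_gap"],4),"F",np.round(s["wrist_force"],1),"T",np.round(s["ft_torque"],2),"g",np.round(s["gripper_force"],1),"j",np.round(s["joint_pos"],2))
E
python3 - <<'E'
from h import *
from scipy.optimize import least_squares
M=np.array([[-68,-86,59],[68,-86,59],[-68,86,59],[68,86,59]])/1e3
W=lambda q:np.c_[q[0]+np.cos(q[2])*M[:,0]-np.sin(q[2])*M[:,1],q[1]+np.sin(q[2])*M[:,0]+np.cos(q[2])*M[:,1],M[:,2]]
q0=np.array([.4996,.2702,2.346]); obs={}
for n in("top","scene"):
    g=cv2.imread(f"pics/{n}0.png",0); o=[]
    for x,y in proj(n,W(q0)):
        xi,yi=int(round(x)),int(round(y)); w=g[yi-6:yi+7,xi-6:xi+7].astype(float)
        a=np.clip(42-w,0,25); yy,xx=np.mgrid[-6:7,-6:7]
        o.append((xi+(a*xx).sum()/a.sum(),yi+(a*yy).sum()/a.sum()))
    obs[n]=np.array(o)
for names in (["top"],["scene"],["top","scene"]):
    s=least_squares(lambda q:np.concatenate([(proj(n,W(q))-obs[n]).ravel() for n in names]),q0)
    print(names,s.x,s.fun.round(2))
a=cv2.imread("pics/top0.png"); b=cv2.imread("pics/scene0.png")
# overlay refined screws
q=s.x; S=np.array([[-47,37.5],[47,37.5]])/1e3
R=np.array([[np.cos(q[2]),-np.sin(q[2])],[np.sin(q[2]),np.cos(q[2])]]); P=np.c_[S@R.T+q[:2],[.058]*2]; print("screws",P)
out=[]
for n,im,(u,v) in(("top",a,(140,225)),("scene",b,(185,262))):
    c=cv2.resize(im[v:v+60,u:u+60],(400,400),interpolation=cv2.INTER_CUBIC)
    for p in proj(n,P): cv2.drawMarker(c,tuple(int(t) for t in ((p-(u,v)+.5)*400/60)),(0,0,255),0,16)
    out.append(np.clip(c*1.5,0,255).astype(np.uint8))
cv2.imwrite("pics/c4.png",np.hstack(out))
# grasp
command_gripper(.085)
X=[.558,-.052]; R=Rt(76)
for phi in (76,-104,-14,166):
    j=inverse_kinematics([*X,.112],Rt(phi)); print(phi,None if j is None else np.round(j,2))
E
```

```text
<stdin>:11: RuntimeWarning: invalid value encountered in scalar divide
Traceback (most recent call last):
ValueError: Residuals are not finite in the initial point.
```

Use an adaptive threshold per foot.

```bash
cat > fit.py <<'E'
from h import *
from scipy.optimize import least_squares
M=np.array([[-68,-86,59],[68,-86,59],[-68,86,59],[68,86,59]])/1e3
W=lambda q:np.c_[q[0]+np.cos(q[2])*M[:,0]-np.sin(q[2])*M[:,1],q[1]+np.sin(q[2])*M[:,0]+np.cos(q[2])*M[:,1],M[:,2]]
q0=np.array([.4996,.2702,2.346]); obs={}
for n in("top","scene"):
    g=cv2.imread(f"pics/{n}0.png",0); o=[]
    for x,y in proj(n,W(q0)):
        xi,yi=int(round(x)),int(round(y)); w=g[yi-6:yi+7,xi-6:xi+7].astype(float)
        t=w.min()+.5*(np.median(w)-w.min()); a=np.clip(t-w,0,None); yy,xx=np.mgrid[-6:7,-6:7]
        o.append((xi+(a*xx).sum()/a.sum(),yi+(a*yy).sum()/a.sum()))
    obs[n]=np.array(o)
for names in (["top"],["scene"],["top","scene"]):
    s=least_squares(lambda q:np.concatenate([(proj(n,W(q))-obs[n]).ravel() for n in names]),q0)
    print(names,s.x,s.fun.round(2))
a=cv2.imread("pics/top0.png"); b=cv2.imread("pics/scene0.png")
q=s.x; S=np.array([[-47,37.5],[47,37.5]])/1e3
R=np.array([[np.cos(q[2]),-np.sin(q[2])],[np.sin(q[2]),np.cos(q[2])]]); P=np.c_[S@R.T+q[:2],[.058]*2]; print("screws",P)
out=[]
for n,im,(u,v) in(("top",a,(140,225)),("scene",b,(185,262))):
    c=cv2.resize(im[v:v+60,u:u+60],(400,400),interpolation=cv2.INTER_CUBIC)
    c=np.clip(c*1.5,0,255).astype(np.uint8)
    for p in proj(n,P): cv2.drawMarker(c,tuple(int(t) for t in ((p-(u,v)+.5)*400/60)),(0,0,255),0,16)
    out.append(c)
cv2.imwrite("pics/c4.png",np.hstack(out))
command_gripper(.085)
for phi in (76,-104,-14,166):
    j=inverse_kinematics([.558,-.052,.112],Rt(phi)); print(phi,None if j is None else np.round(j,2))
E
python3 fit.py
```

```text
['top'] [0.49861393 0.26847185 2.36165504] [-0.09 -0.89 -0.02  0.62  0.72  0.07 -0.62  0.16]
['scene'] [0.49317424 0.27159011 2.35843099] [-0.79 -0.79  0.26  0.19  0.66 -0.16 -0.15  0.59]
['top', 'scene'] [0.49617668 0.27002987 2.36001543] [-0.65  0.   -0.64  1.47  0.08  1.08 -1.32  1.11 -0.72 -1.86  0.44 -0.99
  0.65 -1.37 -0.03 -0.76]
screws [[0.50312245 0.21030545 0.058     ]
 [0.43640092 0.27651903 0.058     ]]
76 [ 0.56  0.56 -0.72  1.91  0.48  0.85  0.91]
-104 [ 0.21  0.47 -0.24  1.93  0.16  0.76 -1.94]
-14 [ 0.43  0.51 -0.54  1.92  0.36  0.8  -0.55]
166 [ 0.83  0.79 -1.18  1.9   0.85  1.07  2.18]
```

View pics/c4.png

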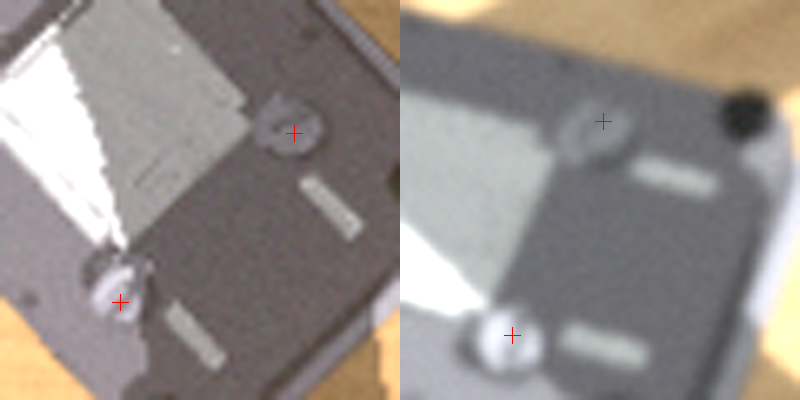

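```bash
python3 - <<'E'
from h import *
t=atz("top",[(140+294/6.667-.5,225+128/6.667-.5),(140+121/6.667-.5,225+293/6.667-.5)],.058)
s=atz("scene",[(185+199/6.667-.5,262+127/6.667-.5),(185+111/6.667-.5,262+337/6.667-.5)],.058)
print(t,s,(t+s)/2)
for v in(t,s): d=v[1]-v[0]; print(np.linalg.norm(d[:2]),np.degrees(np.arctan2(d[1],d[0])))
R=Rt(76); X=[.5577,-.0515]
movep([*X,.30],R); move_l([*X,.19],feed=.2); move_l([*X,.113],feed=.08); st("down")
command_gripper(.02,100); st("grip")
move_l([*X,.24],feed=.12); st("up")
E
```

```text
[[0.50512306 0.21077191 0.058     ]
 [0.43992475 0.27639896 0.058     ]] [[0.50174221 0.21261346 0.058     ]
 [0.43614086 0.27707245 0.058     ]] [[0.50343264 0.21169268 0.058     ]
 [0.4380328  0.2767357  0.058     ]]
0.09250799942384831 134.81223511505527
0.09197009260298934 135.50323580771283
down 4.47 [ 0.5582 -0.0514  0.1135] gap 0.0848 F [ 0.1 -0.4 -0. ] T [0.05 0.01 0.02] g 0.0 j [ 0.54  0.55 -0.69  1.91  0.46  0.84  0.93]
grip 5.05 [ 0.558  -0.0515  0.1134] gap 0.0256 F [-1.1 -0.1  2.7] T [-0.03  0.07 -0.01] g 97.4 j [ 0.54  0.55 -0.69  1.91  0.46  0.84  0.93]
up 6.26 [ 0.5571 -0.0516  0.2391] gap 0.0252 F [-0.3  0.  -1.8] T [ 0.07  0.02 -0.04] g 97.4 j [ 0.62  0.4  -0.78  1.8   0.32  1.07  1.05]
```

```bash
python3 - <<'E'
from h import *
L=[.5041,.2111]
movep([.53,.08,.25],Rt(44.8)); move_l([*L,.18],feed=.2); sleep(.2); st()
c=[]
tip=np.array([[*L,.18-.0854]])
for n in("top","scene"):
    p,d=camera(n); np.save(f"pics/{n}1.npy",d); cv2.imwrite(f"pics/{n}1.png",p[:,:,::-1]); u,v=proj(n,tip)[0].astype(int); print(n,u,v)
    c.append(np.clip(cv2.resize(p[v-40:v+20,u-30:u+30,::-1],(400,400),interpolation=cv2.INTER_CUBIC)*1.4,0,255).astype(np.uint8))
cv2.imwrite("pics/c5.png",np.hstack(c))
E
```

```text
8.1 [0.5048 0.2099 0.1804] gap 0.0254 F [ 0.4 -0.5 -1.8] T [-0.   -0.03 -0.01] g 97.5 j [ 0.07  0.43 -0.7   1.89  0.34  0.94 -0.  ]
top 180 243
scene 213 270
```

View pics/c5.png

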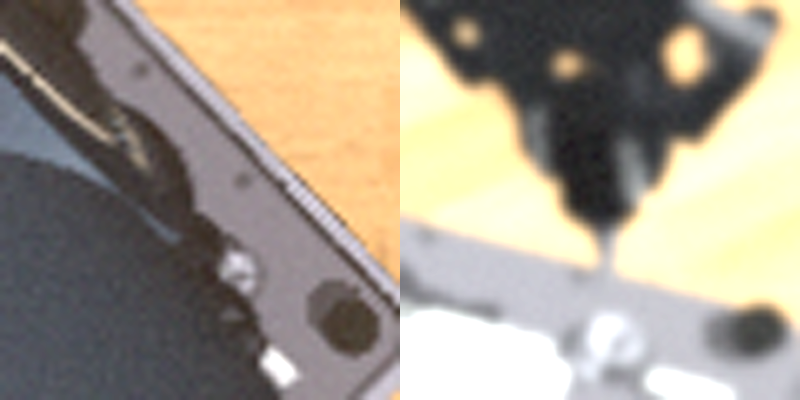

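Crop 5, scene view: the blade is at (604,250) and looks narrow, so its width probably lies across the closing line. The screw head is at (608,338). I'll turn 90° and compare to be sure.

```bash
python3 - <<'E'
from h import *
L=[.5041,.2111]
st("still")
move_l([*L,.18],Rt(-45.2),feed=.1); sleep(.3); st()
p,d=camera("scene"); cv2.imwrite("pics/scene2.png",p[:,:,::-1])
a=cv2.imread("pics/scene1.png"); c=[]
for im in (a,p[:,:,::-1]): c.append(cv2.resize(im[252:292,193:233],(400,400),interpolation=cv2.INTER_CUBIC))
cv2.imwrite("pics/c6.png",np.hstack(c))
E
```

```text
still 8.2 [0.5045 0.2104 0.1804] gap 0.0246 F [ 0.7 -0.4 -1.4] T [ 0.01  0.03 -0.  ] g 97.5 j [ 0.07  0.43 -0.7   1.89  0.34  0.94 -0.01]
 10.22 [0.5041 0.2111 0.18  ] gap 0.0249 F [-0.7  0.4 -1.9] T [0.02 0.01 0.05] g 97.5 j [-0.19  0.37 -0.35  1.91  0.16  0.89 -1.41]
```

View pics/c6.png

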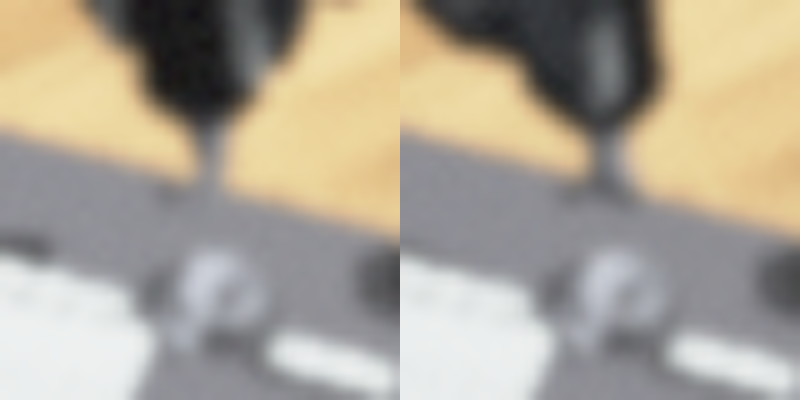

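Crop 6 confirms it: at 44.8° the blade looks narrow, at -45.2° wide. So at 44.8° it lies along the slots, and the tip pixel matches its projection. Now I'll engage screw_left.

```bash
python3 - <<'E'
from h import *
L=[.5032,.2112]
move_l([*L,.165],Rt(45),feed=.1); sleep(.1); st("pre")
print(move_l([*L,.134],feed=.02,until_force=10)); st("contact")
E
```

```text
pre 12.09 [0.5032 0.2113 0.1651] gap 0.025 F [-0.2 -0.3 -1.5] T [-0.01  0.02 -0.05] g 97.7 j [ 0.07  0.45 -0.7   1.91  0.36  0.91 -0.02]
True
contact 13.35 [0.5033 0.2113 0.1377] gap 0.0248 F [ 0.1 -0.1  5.1] T [-0.12  0.15 -0.01] g 98.4 j [ 0.05  0.49 -0.68  1.93  0.4   0.86 -0.05]
```

```bash
cat >> h.py <<'E'
def turn(XY,z,a,b,n,feed=.05):
    for phi in np.linspace(a,b,n+1)[1:]:
        move_l([*XY,z],Rt(phi),feed=feed); st(f"phi {phi:.0f}")
E
python3 - <<'E'
from h import *
command_gripper(.02,120)
turn([.5033,.2113],.1365,45,-53,4)
E
```

```text
phi 20 14.14 [0.5038 0.2119 0.1378] gap 0.0249 F [-1.1 -1.1  7.2] T [-0.23  0.38 -0.02] g 116.6 j [-0.03  0.46 -0.57  1.93  0.33  0.84 -0.42]
phi -4 14.72 [0.5034 0.2119 0.1377] gap 0.0247 F [-2.  -1.2  6.9] T [-0.23  0.62  0.05] g 116.9 j [-0.11  0.44 -0.47  1.94  0.27  0.82 -0.79]
phi -28 15.29 [0.5037 0.2119 0.1378] gap 0.025 F [-1.3 -0.7  6.7] T [-0.22  0.49  0.07] g 116.5 j [-0.18  0.43 -0.37  1.94  0.21  0.81 -1.16]
phi -53 15.87 [0.5039 0.2117 0.1378] gap 0.0244 F [-1.  -1.4  6.8] T [-0.31  0.31  0.08] g 116.5 j [-0.26  0.41 -0.27  1.95  0.15  0.8  -1.54]
```

```bash
python3 - <<'E'
from h import *
turn([.5033,.2113],.1365,-53,-63,2)
move_l([.5033,.2113,.1365],Rt(-50)); st("back off")
move_l([.5033,.2113,.20],feed=.1); movep([.46,.12,.28],Rt(0)); st()
c=[]
for n in("top","scene"):
    p,d=camera(n); cv2.imwrite(f"pics/{n}3.png",p[:,:,::-1])
    u,v=((140,225) if n=="top" else (185,262))
    c.append(np.clip(cv2.resize(p[v:v+60,u:u+60,::-1],(400,400),interpolation=cv2.INTER_CUBIC)*1.4,0,255).astype(np.uint8))
cv2.imwrite("pics/c7.png",np.hstack(c))
E
```

```text
phi -58 16.12 [0.5039 0.2117 0.1378] gap 0.0248 F [-0.9 -0.8  7.6] T [-0.32  0.31  0.03] g 116.6 j [-0.28  0.41 -0.25  1.95  0.14  0.8  -1.62]
phi -63 16.37 [0.504  0.2116 0.1378] gap 0.0249 F [-1.6 -1.5  7.5] T [-0.3   0.33  0.14] g 116.7 j [-0.3   0.41 -0.23  1.95  0.13  0.8  -1.69]
back off 16.74 [0.5042 0.2119 0.1378] gap 0.0248 F [-0.8  0.   5.6] T [-0.07  0.21 -0.01] g 116.8 j [-0.25  0.41 -0.28  1.95  0.16  0.8  -1.49]
 18.51 [0.4598 0.1202 0.2794] gap 0.025 F [ 0.2  0.1 -0.3] T [ 0.06 -0.02  0.04] g 117.0 j [ 0.06  0.15 -0.45  1.94  0.07  1.07 -0.42]
```

View pics/c7.png

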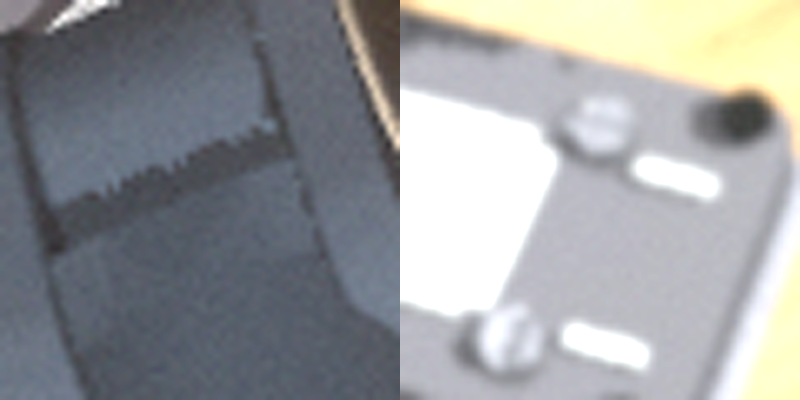

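Crop 7, scene view: screw_left's slot now lies along the rails, so it is turned. Screw_right's slot at (510,340) is still across. Now the right screw.

```bash
python3 - <<'E'
from h import *
P=[.4370,.2778]
move_l([*P,.19],Rt(45),feed=.15); move_l([*P,.165],feed=.1); sleep(.1); st("pre")
print(move_l([*P,.134],feed=.025,until_force=10)); st("contact")
z=sense()["position"][2]
if z<.1395: turn(P,.1365,45,153,5); move_l([*P,.1365],Rt(140)); st("back")
E
```

```text
pre 20.48 [0.4374 0.278  0.1655] gap 0.0247 F [ 0.5 -0.4 -0.9] T [-0.02 -0.01 -0.01] g 117.0 j [-0.15  0.39 -0.61  1.97  0.29  0.87 -0.13]
True
contact 21.48 [0.437  0.2778 0.1378] gap 0.025 F [-0.5 -0.7  5.8] T [-0.25  0.19 -0.05] g 117.7 j [-0.17  0.42 -0.59  2.    0.32  0.82 -0.16]
phi 67 22.01 [0.4375 0.278  0.1378] gap 0.0249 F [-1.9 -1.5  9.4] T [-0.64  0.52 -0.05] g 118.2 j [-0.11  0.45 -0.68  1.99  0.38  0.83  0.16]
phi 88 22.53 [0.4375 0.278  0.1377] gap 0.0247 F [-1.1 -2.2  9.3] T [-0.53  0.38 -0.02] g 118.1 j [-0.04  0.47 -0.77  1.99  0.44  0.85  0.48]
phi 110 23.06 [0.4376 0.2781 0.1377] gap 0.0247 F [-1.7 -2.5  9.9] T [-0.54  0.43 -0.07] g 118.1 j [ 0.02  0.5  -0.86  1.98  0.5   0.88  0.81]
phi 131 23.58 [0.4375 0.2782 0.1377] gap 0.0247 F [-2.3 -1.8  9.4] T [-0.51  0.46 -0.  ] g 118.3 j [ 0.08  0.54 -0.96  1.98  0.57  0.91  1.12]
phi 153 24.11 [0.4375 0.2783 0.1377] gap 0.0245 F [-1.5 -1.7  9.9] T [-0.53  0.46 -0.09] g 118.4 j [ 0.14  0.59 -1.05  1.98  0.63  0.94  1.44]
back 24.48 [0.4378 0.2788 0.1378] gap 0.0246 F [-0.7 -1.   7.3] T [-0.11  0.09  0.02] g 117.8 j [ 0.11  0.56 -0.99  1.98  0.59  0.92  1.25]
```

```bash
python3 - <<'E'
from h import *
move_l([.4370,.2778,.20],feed=.15); movep([.48,.25,.26],Rt(76)); st()
c=[]
for n in("top","scene"):
    p,d=camera(n); cv2.imwrite(f"pics/{n}4.png",p[:,:,::-1])
    if n=="top":
        X,uv=cloud(n,d,(265,200,310,245)); k=(X[:,2]>.068)&(X[:,2]<.08); Y=X[k]
        print(len(Y),Y.mean(0),cv2.minAreaRect((Y[:,:2]*1000).astype(np.float32)))
        g0=cv2.imread("pics/top0.png",0); g=cv2.cvtColor(p,cv2.COLOR_RGB2GRAY)
        print("diff",np.abs(g[185:280,260:360].astype(int)-g0[185:280,260:360]).mean())
    u,v=((257,190) if n=="top" else (185,262)); w=100 if n=="top" else 60
    c.append(np.clip(cv2.resize(p[v:v+w,u:u+w,::-1],(400,400),interpolation=cv2.INTER_CUBIC)*1.5,0,255).astype(np.uint8))
cv2.imwrite("pics/c8.png",np.hstack(c))
E
```

```text
25.87 [0.4792 0.2498 0.2588] gap 0.0245 F [-1.3  0.4 -1.2] T [-0.02  0.02  0.06] g 117.1 j [ 0.09  0.35 -0.81  1.82  0.29  1.1   0.5 ]
334 [ 0.5604479  -0.05402434  0.07405223] ((581.8811645507812, -66.32974243164062), (60.736328125, 112.23424530029297), 58.88258743286133)
diff 15.93421052631579
```

View pics/c8.png

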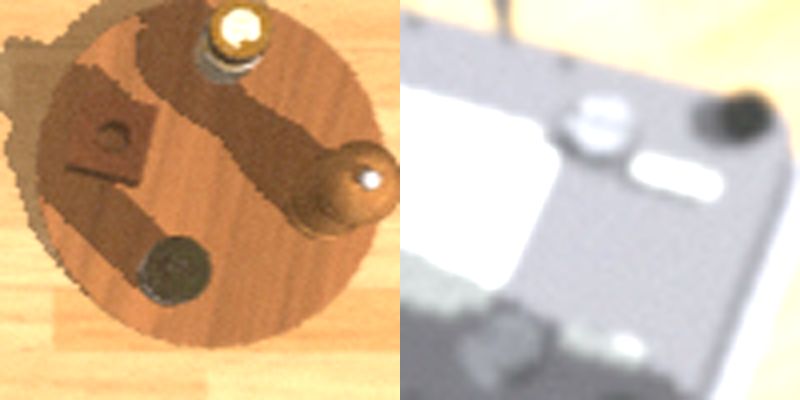

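Crop 8: the turntable hasn't moved; the hole is at (113,138) in the left panel, which is the same place as before. Now I'll return the driver.

```bash
python3 - <<'E'
from h import *
print(atz("top",[(257+113/4-.5,190+138/4-.5)],.074))
X=[.5577,-.0515]
move_l([*X,.25],Rt(76),feed=.2); move_l([*X,.175],feed=.12); sleep(.1); st("pre")
print(move_l([*X,.111],feed=.05,until_force=8)); st("in")
E
```

```text
[[ 0.55749915 -0.05270375  0.074     ]]
pre 28.55 [ 0.5584 -0.0513  0.176 ] gap 0.0249 F [-0.1 -0.2 -0.9] T [-0.01 -0.01  0.  ] g 117.1 j [ 0.53  0.45 -0.67  1.87  0.35  0.94  1.03]
True
in 29.69 [ 0.5578 -0.0516  0.1134] gap 0.0248 F [-0.1 -0.1  3.8] T [-0.05 -0.09  0.  ] g 117.9 j [ 0.49  0.53 -0.63  1.92  0.42  0.83  0.97]
```

```bash
python3 - <<'E'
from h import *
X=[.5577,-.0515]
command_gripper(.085,40); move_l([*X,.19],feed=.1); move_l([*X,.26],feed=.25)
c=np.array([.4965,.2711]); yd=-np.array([1,1])/2**.5
at=lambda y,z:[*(c+y*yd),z]
command_gripper(0.0)
movep(at(-.084,.16),Rt(-45)); sleep(.1); st("pre")
print(move_l(at(-.084,.11),feed=.15,until_force=8), move_l(at(-.084,.06),feed=.025,until_force=6)); st("floor")
z=sense()["position"][2]+.003
move_l(at(-.084,z),feed=.05); st()
print(z, move_l(at(-.055,z),feed=.03,until_force=20)); st("push1")
E
```

```text
pre 34.79 [0.5563 0.3299 0.1601] gap -0.0003 F [-0.2  0.8 -0.3] T [-0.02  0.03 -0.03] g 0.0 j [-0.38  0.53 -0.31  1.69  0.19  0.95 -1.55]
False True
floor 36.68 [0.5558 0.3305 0.0712] gap -0.0004 F [-0.6 -0.4  4.5] T [-0.07  0.05 -0.01] g 2.1 j [-0.4   0.64 -0.29  1.74  0.24  0.79 -1.59]
 36.93 [0.556  0.3306 0.0743] gap 0.0001 F [ 0.8 -0.3  0.7] T [0.06 0.01 0.03] g 0.0 j [-0.4   0.64 -0.29  1.74  0.24  0.8  -1.58]
0.07416399389508281 False
push1 38.05 [0.5353 0.3097 0.0741] gap 0.0002 F [-0.8 -0.6 -0.2] T [0.02 0.01 0.01] g 0.0 j [-0.38  0.6  -0.29  1.81  0.24  0.77 -1.58]
```

```bash
python3 - <<'E'
from h import *
c=np.array([.4965,.2711]); yd=-np.array([1,1])/2**.5
at=lambda y,z:[*(c+y*yd),z]
for y in(-.045,-.035,-.025,-.015,-.008,-.002):
    r=move_l(at(y,.0742),feed=.03,until_force=25); p=sense()["position"]; print(y,r,"y",((p[:2]-c)@yd).round(4)); st()
    if r: break
sleep(.3); st()
p,d=camera("top"); np.save("pics/top5.npy",d); cv2.imwrite("pics/top5.png",p[:,:,::-1])
E
```

```text
-0.045 False y -0.0444
 38.53 [0.5279 0.3025 0.0742] gap 0.0003 F [-0.9 -0.4 -0.6] T [ 0.   -0.04 -0.  ] g 0.0 j [-0.38  0.59 -0.29  1.83  0.23  0.75 -1.58]
-0.035 False y -0.0345
 39.02 [0.5209 0.2954 0.0741] gap -0.0 F [-0.3  0.6  0.8] T [-0.01 -0.01  0.02] g 0.0 j [-0.37  0.58 -0.29  1.86  0.23  0.74 -1.58]
-0.025 False y -0.0245
 39.5 [0.5138 0.2884 0.0742] gap 0.0002 F [-0.   0.2  0.5] T [-0.01 -0.01  0.  ] g 0.0 j [-0.36  0.56 -0.29  1.88  0.23  0.73 -1.58]
-0.015 False y -0.017
 39.98 [0.5084 0.2832 0.0746] gap 0.0 F [ 4.1  4.  -2.5] T [ 0.84 -0.89 -0.04] g 2.7 j [-0.36  0.55 -0.3   1.9   0.23  0.72 -1.57]
-0.008 False y -0.0164
 40.37 [0.508  0.2828 0.0759] gap 0.0001 F [ 13.6  12.3 -11.3] T [ 2.61 -2.89  0.  ] g 8.8 j [-0.35  0.55 -0.3   1.91  0.23  0.7  -1.57]
-0.002 False y -0.0159
 40.72 [0.5076 0.2825 0.0772] gap 0.0001 F [ 19.7  18.9 -17. ] T [ 4.19 -4.57  0.03] g 13.7 j [-0.35  0.54 -0.3   1.92  0.23  0.68 -1.57]
 41.02 [0.5075 0.2825 0.0771] gap -0.0001 F [ 20.6  17.7 -17.3] T [ 4.03 -4.48  0.03] g 13.6 j [-0.35  0.54 -0.3   1.92  0.23  0.68 -1.57]
```

The push ended at y = -16.5 mm, which is where the fully-open stop should be. I'll retreat and check the cover, screws and driver numerically.

```bash
python3 - <<'E'
from h import *
c=np.array([.4965,.2711]); yd=-np.array([1,1])/2**.5; xd=np.array([-1,1])/2**.5
at=lambda y,z:[*(c+y*yd),z]
move_l(at(-.030,.0742),feed=.1); move_l(at(-.030,.2),feed=.2); movep([.30,-.50,.30],Rt(-45)); sleep(.2); st()
p,d=camera("top"); ps,ds=camera("scene")
X,uv=cloud("top",d,(270,205,305,240)); k=X[:,2]>.12; Y=X[k]; print("handle",len(Y),Y.mean(0),Y[:,2].max(),cv2.minAreaRect((Y[:,:2]*1000).astype(np.float32)))
# brightness profile along cover travel, before/after, and round both screws
for n,im in(("top",p),("scene",ps)):
    g=cv2.cvtColor(im,cv2.COLOR_RGB2GRAY); g0=cv2.imread(f"pics/{n}0.png",0)
    for x in(-.02,.02):
        pr=proj(n,[[*(c+y*yd+x*xd),.0505] for y in np.arange(-.08,.1,.012)]).astype(int)
        print(n,x,[int(g0[v,u]) for u,v in pr],[int(g[v,u]) for u,v in pr])
    for sx in(-.047,.047):
        o=[]
        for a in range(0,180,15): # dark line direction (deg from scale x): mean brightness along line vs.
            v=np.cos(np.radians(a))*xd+np.sin(np.radians(a))*yd
            q=proj(n,[[*(c+sx*xd+.0375*yd+r*v),.058] for r in np.linspace(-.009,.009,13)]).astype(np.float32)
            o.append(int(cv2.remap(g,q[:,0],q[:,1],1).mean()))
        print(n,"screw",sx,o)
E
```

```text
45.38 [ 0.3005 -0.4997  0.2999] gap -0.0001 F [1.1 0.5 0.3] T [0.01 0.02 0.11] g 0.0 j [ 0.59  0.3   0.47  1.73 -0.15  1.15  0.32]
handle 108 [ 0.55844534 -0.05220693  0.13134569] 0.13705492997597557 ((559.0020141601562, -52.52081298828125), (25.203556060791016, 24.9171142578125), 75.20528411865234)
top -0.02 [67, 68, 72, 107, 105, 109, 106, 107, 105, 62, 65, 65, 64, 66, 69] [65, 102, 98, 76, 121, 45, 84, 179, 180, 184, 182, 184, 181, 186, 103]
top 0.02 [177, 91, 154, 178, 179, 177, 179, 147, 105, 65, 66, 65, 65, 67, 68] [111, 62, 68, 50, 49, 67, 54, 110, 107, 110, 109, 182, 179, 177, 105]
top screw -0.047 [127, 125, 123, 122, 122, 119, 120, 122, 122, 124, 126, 127]
top screw 0.047 [79, 78, 78, 77, 76, 76, 76, 77, 79, 79, 79, 80]
scene -0.02 [72, 73, 110, 128, 129, 129, 130, 128, 129, 86, 75, 73, 73, 74, 73] [73, 90, 123, 98, 86, 54, 122, 218, 219, 220, 220, 220, 221, 217, 126]
scene 0.02 [212, 95, 174, 216, 216, 217, 212, 149, 127, 78, 74, 74, 76, 74, 73] [129, 77, 77, 50, 28, 72, 56, 130, 132, 147, 208, 218, 220, 219, 124]
scene screw -0.047 [148, 148, 148, 148, 145, 142, 141, 141, 144, 146, 148, 148]
scene screw 0.047 [98, 97, 96, 95, 94, 93, 93, 94, 95, 97, 98, 98]
```

```bash
python3 -c "
from rig import *
print(finish_job())"
```

```text
the job is handed in; nothing more can be done
None
```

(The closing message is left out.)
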